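# Tip the backup battery down into the validator's bay

## Robot

A 6-joint arm with a two-finger parallel gripper is mounted at the origin on the work surface. World frame = base frame: x ahead of the robot, y to its left, z up, the work surface at z = 0. Lengths are in m, angles in rad, forces in N, time in s.
With the tool pointing down it reaches from about 0.325 to 0.775 m from the base axis. Payload 5.5 kg.
Tool frame: the origin (TCP) lies at the centre of the arm's flange, where the gripper is bolted on; the fingertips stand 182 mm ahead of it and the grasp point (between the pads) lies 163 mm ahead of it (arm.grasp_offset is the z of the grasp point in the tool frame, in m); z points along the fingers, y is the line along which they close (so a half turn about z gives the same grasp; the last joint's range is limited). The gripper opens to 88 mm and grips with 3 to 60 N. Pads are 20 mm wide; open, the fingers measure 115 mm over their backs; the gripper's body (75 mm by 178 mm) begins 61 mm behind the grasp point.
Start: joints at [1.224, 0.091, 1.231, -0, 1.82, -0.057], TCP at [0.171, 0.575, 0.405] pointing down, gripper open.
Joint ranges: [-2.87, 2.87], [-0.86, 2.18], [0.17, 2.46], [-1.51, 4.65], [0.06, 2.69], [-2.65, 2.65]. Speed limits (rad/s): [2.57, 2.57, 3.01, 3.14, 3.14, 3.14].

## Interface

Orientations are given as a unit quaternion [x, y, z, w].
In Python, from cell import arm, imaging gives the robot as it stands. The module is installed in compiled form; this text tells all that it offers.
- The arm moves only by the tool step_arm, never from a script. Its argument "rows" is a list that holds one entry, the list of rows, each a list of 6 numbers: the shift along the world's x, y, z in m, then the turn, a rotation vector about the world's x, y, z in rad. In form: [[[x, y, z, ax, ay, az], ...]]. A call has 1 to 20 rows; each row shifts and turns the commanded pose from where the row before left it; what a row does not reach is not made up. A row lasts 1/12 s, in which the tool goes at most 41.7 mm and 7.16 degrees, less where a joint would pass 70% of its speed; a pose out of reach is approached as far as the arm can. A call with a gripper value outside its range is refused whole. "grip" is the gripper's target within -1 to 1 (shut at 1, half-way at 0, fully open at -1), set as the call begins (left out, the last holds). The fingers move at their own pace and stop on an object; the grip force is fixed at half the most. Time passes only in rows, so rows that do not move let the fingers close. It gives the time, the measured TCP pose, the force, the opening and the grip force at its end, in the units of the state.
- arm.state(): the state, without advancing time (a new reading comes with each control period).
- imaging.capture(name): name is "scene" or "top" or "wrist"; returns (picture, depth): 400x640x3 uint8, red, green, blue; 400x640 float32, m along the optical axis (not along the pixel's ray), 0 where there is no reading.
- imaging.camera_model(name): a dict with "fx", "fy", "cx", "cy" (pixels), "eye" and "rotation" of the camera in the world; the wrist camera has in their place "hand_eye" (4x4, takes a point from camera to tool coordinates, whose origin is the TCP and whose axes are the flange's). Camera axes: x right, y down, z forward; pixel columns grow to the right and rows downward; lengths in m; the calibration is good to about 2 mm. A picture is of the moment at which its call begins: read the wrist's pose just before it. camera_model takes no time and is no camera call.
- arm.job_done(): hands the job in; it is judged then, once.
The state is a dict: "clock": time; "joint_pos": joint angles; "joint_vel": joint speeds; "effort": joint torques, N m; "position": TCP position; "tool_rot": TCP orientation; "force": force on the tool from outside, world axes, zero at the start; "ft_torque": the same for the moment, N m; "grip_width": opening from 0.0 (shut) to 1.0 (fully open); "gripper_force": force on a finger pad.
Only numpy, scipy, OpenCV 4.12 (cv2) and the standard library are available. Lean on these libraries where they do the work, as an engineer would, in place of code of your own. Each camera call takes 0.05 s, during which the arm holds its last target. There are 200 camera calls.

## Task

The validator's backup battery stands on end in the open silver chassis, which is clamped in the bench press. Push it over high up, with its foot against the ends of the two low rails, press it down between the side springs until it lies flat on the rails, then slide it fully home so that it holds the sprung contacts pressed in, and let go. Go gently: its thin case must never be pushed or gripped with more than about 2 kg (20 N), and leave the red lever and the loose parts beside the press alone.

Things in the scene. Friction and masses are not known exactly. Their poses are not given: they have to be found in the camera images.
- battery: plain grey plastic battery block, 42 (x) x 92 (y) x 100 (z) mm, 0.34 to 0.58 kg, standing on its foot end in the chassis. Origin: centre of the foot end; z runs from the foot to the terminal end. At the start its x, y are nearly the chassis' x, y. Tipped towards the chassis' +x, its x axis points straight down and its z axis along the chassis' +x.
- terminals (a point): centre of the battery's terminal end (two brass pads), 100 mm from its foot; on top while it stands; axes as the battery's.
- chassis: silver cast tray 265 x 132 x 50 mm, open on top, fixed in the press, underside 35 mm above the desk. Origin: on its underside below the stop line, mid-width; x runs along the tray from the foot well to the contacts, z up. In its frame (mm): floor top at z 5; outer walls to z 50, inner faces at x -91 and 166, y +-62.
- stop (a point): middle of the low stop, at x 0, y 0, z 10 mm in the chassis frame; axes as the chassis'. The stop is the near ends of two rubber-faced rails (x 0 to 112, 10 wide, centres y +-28, tops z 10, 5 mm above the floor). Before it is the foot well, x -91 to 0, between ribs (inner faces y +-48, tops z 27): the battery stands there on slippery floor (friction 0.2), 5 to 20 mm short of the stop.
- leaf_left: sprung steel leaf on the bay's +y side (a mirror image is on the -y side), x 61 to 95 mm in the chassis frame, inner face y 44.5, flared outwards from z 32 to 50. The battery spreads the leaves to y +-46; each presses it with 5 N (friction 0.5), so it mostly sticks part-way down and has to be pressed onto the rails, up to 14 N near its free end. Flat, it covers z 10 to 52 and its foot end is at x -10 to -25.
- contact_wall: fixed cross wall holding the contacts, far face of the bay. Origin: under its middle, x 130 mm in the chassis frame; same axes. The black contact block on it, z 20 to 42, is adjustable: the face of its brass pads rests anywhere from x 97 to 113, different each time, not given by any pose: feel for it. The pads yield 2 mm with 1.4 to 2.4 N, then are solid. Sliding the battery there takes 4 to 11 N besides.
- press: grey bench press bolted to the desk, flange 220 x 370 mm; bed, fixed jaw on the chassis' -y side, sliding jaw and ram housing on its +y side (y 67 to 210 mm, up to 92 mm above the desk). Origin on the desk under the stop line; axes as the chassis'.
- lever (a joint): long red lever of the press, 235 mm, on top of the ram housing, black ball at its end about 100 mm above the desk; 0 = clamped as it is at the start, grows (rad) as it swings outwards and frees the jaw. Leave it.
- lens: loose green plastic lens, 48 x 64 x 7 mm, on the desk on the press's -y side. Origin: centre of its underside. Leave it.
- collar: loose black steel shaft collar, 38 mm across, 14 mm high, on the desk on the press's -y side. Leave it.
- gear: loose bronze gear, 51 mm across, 22 mm high, on the desk on the press's -y side. Leave it.
Things that resemble listed ones, but are neither listed nor needed, are in the scene too. There is more than one size of the battery; the job needs the larger.

How it is judged:
By the outcome, as a careful person would: the job done as asked, in the order asked, and still so for the second after the job is handed in, with the robot touching nothing.
It also fails if it takes over 61 s, if anything falls off the work surface, if the arm or the gripper's body presses on something with over 40 N, if the wrist force passes 120 N, or if a joint passes its speed limit or range.

## Working session

There is one attempt and no reset: what is moved stays moved. The work goes in short steps, Python scripts to look and compute and a tool call to move; the robot and the scene stay as the last step left them, time stands still between calls to the robot, and variables do not carry over. Pictures are saved under pics/ and viewed, at most 10 in all, crops included, and the job is handed in when it is done.

Besides the shell and the picture viewer there is one more tool, called after ">>>" in YAML: its name, and indented under it one key for each argument. step_arm: Moves the arm, as the interface text tells. Its arguments: {"type":"object","properties":{"rows":{"type":"array","items":{"type":"array","items":{"type":"array","items":{"type":"number"}}}},"grip":{"type":"number"}},"required":["rows"]}

```bash
mkdir -p pics; cat > h.py <<'E'
import numpy as np, cv2
from cell import arm, imaging
from scipy.spatial.transform import Rotation as R
def cap(n,save=None):
    s=arm.state(); im,d=imaging.capture(n); m=imaging.camera_model(n)
    if 'eye' in m: eye=np.array(m['eye']); rot=np.array(m['rotation'])
    else:
        H=np.array(m['hand_eye']); Rt=R.from_quat(s['tool_rot']).as_matrix()
        rot=Rt@H[:3,:3]; eye=np.array(s['position'])+Rt@H[:3,3]
    v,u=np.mgrid[0:400,0:640]
    P=np.stack([(u-m['cx'])/m['fx'],(v-m['cy'])/m['fy'],np.ones_like(u,float)],-1)*d[...,None]
    W=P@rot.T+eye; W[d==0]=np.nan
    if save: cv2.imwrite('pics/'+save,im[...,::-1])
    return im,d,W,eye,rot,m
E
python3 - <<'E'
from h import *
print(arm.state())
for n in ['scene','top']:
    im,d,W,eye,rot,m=cap(n,n+'1.png'); print(n,eye,rot,m['fx'],m['cx'],m['cy']); np.save(n+'W.npy',W)
E
```

```text
{'clock': 0.0, 'joint_pos': array([ 1.22432296e+00,  9.18575883e-02,  1.23186687e+00, -3.44516060e-06,
        1.81979874e+00, -5.66979152e-02]), 'joint_vel': array([ 0.00088694,  0.00074058, -0.00058567,  0.00118713, -0.00010943,
        0.00179489]), 'effort': array([-2.99924686e-03, -4.46434164e+01, -4.06451190e+01,  6.96248584e-02,
        2.91727111e-02, -1.74342808e-04]), 'position': array([0.17146273, 0.57503845, 0.40351804]), 'tool_rot': array([ 1.44381682e-01,  9.89521601e-01, -9.46060416e-04, -1.91633819e-04]), 'force': array([ 0.68135463, -0.32640719,  0.40337237]), 'ft_torque': array([-0.02911908,  0.00740515, -0.03426418]), 'gripper_force': 0.0, 'grip_width': 0.9995125600704919}Traceback (most recent call last):
  File "<stdin>", line 4, in <module>
  File "h.py", line 12, in cap
    W=P@rot.T+eye; W[d==0]=np.nan
      ~^~~~~~
ValueError: matmul: Input operand 1 has a mismatch in its core dimension 0, with gufunc signature (n?,k),(k,m?)->(n?,m?) (size 4 is different from 3)
```

Rotation is a quaternion here.

```bash
sed -i "s/rot=np.array(m\['rotation'\])/rot=np.array(m['rotation']); rot=R.from_quat(rot).as_matrix() if rot.size==4 else rot/" h.py
python3 - <<'E'
from h import *
for n in ['scene','top']:
    im,d,W,eye,rot,m=cap(n,n+'1.png'); print(n,eye,rot,m['fx'],m['cx'],m['cy']); np.save(n+'W.npy',W)
    k=W.reshape(-1,3); print(np.nanpercentile(k,[2,20,50,80,98],axis=0))
E
```

```text
scene [ 1.04624095 -0.08093993  0.73582044] [[ 0.19041429  0.79121702 -0.58113512]
 [ 0.98170077 -0.1519894   0.11472936]
 [ 0.00244944 -0.5923469  -0.80567931]] 378.869170954869 320.53756135325386 198.8166981963385
[[-8.27630506e-01 -8.04833330e-01 -7.47537087e-01]
 [ 6.54716259e-02 -4.34393792e-01 -5.99117328e-04]
 [ 5.30775340e-01  1.33283329e-02  9.17138819e-04]
 [ 8.03180157e-01  5.19060959e-01  2.55912607e-03]
 [ 9.41434491e-01  1.95206744e+00  9.41567004e-02]]
top [0.56424377 0.03146396 0.77567019] [[-0.0126381  -0.99874937  0.04837326]
 [-0.9986263   0.01014676 -0.05140582]
 [ 0.0508507  -0.04895648 -0.99750562]] 369.23849403127423 316.69418090654835 196.3429816491738
[[ 1.99953691e-01 -8.89749418e-01 -7.52449288e-01]
 [ 3.46330916e-01 -4.52135361e-01 -1.29684110e-03]
 [ 5.94462350e-01 -1.46782251e-02  2.43132343e-04]
 [ 8.51326902e-01  3.94978419e-01  1.79221723e-03]
 [ 1.44146922e+00  6.36745691e-01  7.89863784e-02]]
```

View pics/scene1.png

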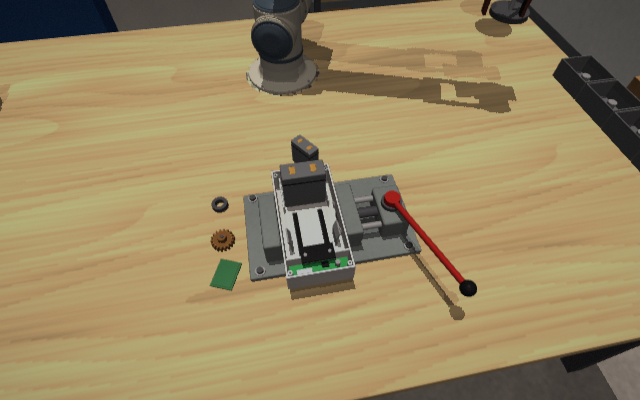

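View pics/top1.png

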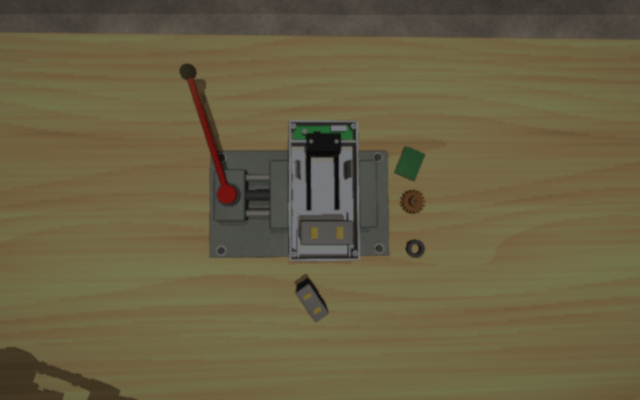

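Scene: the battery stands in the tray (scene (303,170), top (327,232)). The only lookalike is the smaller block on the desk (top (312,298), scene (305,148)), so I choose the one in the tray. The lever is red, with its pivot at top (227,194). Next I measure the rim and the battery top.

```bash
python3 - <<'E'
from h import *
W=np.load('topW.npy'); im=cv2.imread('pics/top1.png')
def rect(z0,z1,box,name):
    m=((W[...,2]>z0)&(W[...,2]<z1)); b=np.zeros_like(m); b[box[1]:box[3],box[0]:box[2]]=1; m&=b
    p=W[m]; r=cv2.minAreaRect((p[:,:2]*1000).astype(np.float32)); print(name,m.sum(),r,np.median(p,0)*1000)
rect(.079,.092,(280,110,365,270),'rim')
rect(.130,.150,(280,200,365,260),'batt')
rect(.05,.2,(290,270,335,325),'decoy')
rect(.07,.13,(170,50,250,215),'lever')
# pixel-plane: rim outer corners from image via bright mask ray casting
_,_,_,eye,rot,c=cap('top')
def ray(u,v,z):
    d=rot@np.array([(u-c['cx'])/c['fx'],(v-c['cy'])/c['fy'],1]); return (eye+d*(z-eye[2])/d[2])*1000
for p in [(289.5,122.5),(357.5,122.5),(358.5,260.5),(289,260.5)]: print(p,ray(*p,.085).round(1))
cv2.imwrite('pics/crop.png',cv2.resize(im[110:270,270:390],None,fx=3.7,fy=3.7,interpolation=2))
E
```

```text
rim 2105 ((610.388671875, -15.3780517578125), (159.95401000976562, 265.5671691894531), 89.53121948242188) [684.97268706 -19.17898774  84.96169343]
batt 1266 ((532.641357421875, -16.833847045898438), (90.1275863647461, 39.719390869140625), 89.09884643554688) [532.43499788 -16.50837377 140.21775491]
decoy 660 ((398.29046630859375, 7.154598236083984), (68.65252685546875, 31.21376609802246), 33.381317138671875) [400.01298073   6.95921203  73.93114394]
lever 1495 ((706.4979248046875, 186.55352783203125), (280.7578125, 59.96318817138672), 13.0018949508667) [687.25728519 187.34912078  94.88733883]
(289.5, 122.5) [737.7  45.5  85. ]
(357.5, 122.5) [737.7 -83.7  85. ]
(358.5, 260.5) [476.8 -80.9  85. ]
(289, 260.5) [479.3  48.7  85. ]
```

View pics/crop.png

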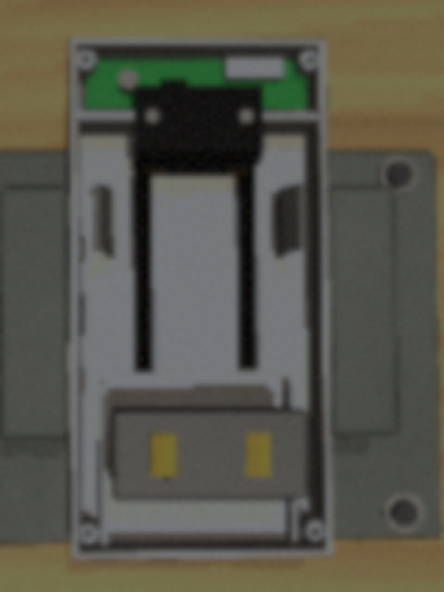

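The crop confirms the larger block, which is in the foot well and has two brass pads. The chassis origin is at about (0.5715, -0.017), with a yaw of about -0.6°. I'm going in behind the battery, squared up, with the fingers half open.

>>> step_arm:
  rows:
    - [[0.015,-0.0296,0,0,0,0.014],[0.015,-0.0296,0,0,0,0.014],[0.015,-0.0296,0,0,0,0.014],[0.015,-0.0296,0,0,0,0.014],[0.015,-0.0296,0,0,0,0.014],[0.015,-0.0296,0,0,0,0.014],[0.015,-0.0296,0,0,0,0.014],[0.015,-0.0296,0,0,0,0.014],[0.015,-0.0296,0,0,0,0.014],[0.015,-0.0296,0,0,0,0.014],[0.015,-0.0296,0,0,0,0.014],[0.015,-0.0296,0,0,0,0.014],[0.015,-0.0296,0,0,0,0.014],[0.015,-0.0296,0,0,0,0.014],[0.015,-0.0296,0,0,0,0.014],[0.015,-0.0296,0,0,0,0.014],[0.015,-0.0296,0,0,0,0.014],[0.015,-0.0296,0,0,0,0.014],[0.015,-0.0296,0,0,0,0.014],[0.015,-0.0296,0,0,0,0.014]]
  grip: 0

```text
clock: 1.87
position: [0.4718, -0.0187, 0.4046]
tool_rot: [0.005, 1.0, 0.0, 0.0]
force: [0.7, 0.8, -0.8]
grip_width: 0.5
gripper_force: 0.0
```

>>> step_arm:
  rows:
    - [[0,0.001,-0.025,0,0,0],[0,0.001,-0.025,0,0,0],[0,0,-0.025,0,0,0],[0,0,-0.023,0,0,0],[0.007,0,0,0,0,0],[0.007,0,0,0,0,0],[0.006,0,0,0,0,0],[0.004,0,0,0,0,0],[0,0,0,0,0,0]]

```text
clock: 2.62
position: [0.4967, -0.015, 0.3085]
tool_rot: [0.005, 1.0, -0.0, 0.001]
force: [-0.1, 0.2, -0.6]
grip_width: 0.501
gripper_force: 0.0
```

>>> step_arm:
  rows:
    - [[0.002,0,0,0,0,0],[0.002,0,0,0,0,0],[0.002,0,0,0,0,0],[0.002,0,0,0,0,0],[0.002,0,0,0,0,0],[0.002,0,0,0,0,0],[0.002,0,0,0,0,0],[0.002,0,0,0,0,0],[0.002,0,0,0,0,0],[0.002,0,0,0,0,0]]

```text
clock: 3.45
position: [0.5157, -0.015, 0.3066]
tool_rot: [0.005, 1.0, -0.0, -0.0]
force: [-1.0, -0.2, 1.1]
grip_width: 0.5
gripper_force: 0.4
```

```bash
python3 - <<'E'
from h import *
s=arm.state(); print(s['force'],s['position'])
im,d,W,*_=cap('scene','s2.png')
cv2.imwrite('pics/s2c.png',cv2.resize(im[100:300,200:480][...,::-1],None,fx=2.6,fy=2.6))
E
```

```text
[-1.04350179 -0.23027309  1.11262723] [ 0.51565028 -0.01501084  0.30658422]
```

View pics/s2c.png

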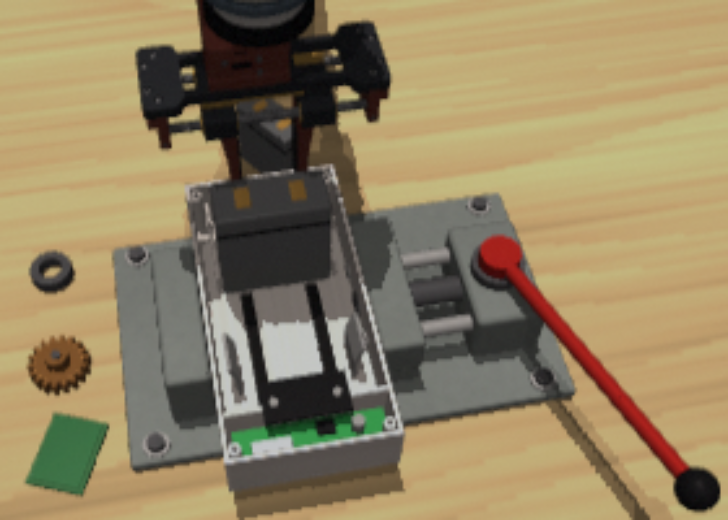

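The battery is still upright with its foot almost at the rail ends (crop (270,285)) and the fingers behind it. I'll keep pushing.

>>> step_arm:
  rows:
    - [[0.002,0,0,0,0,0],[0.002,0,0,0,0,0],[0.002,0,0,0,0,0],[0.002,0,0,0,0,0],[0.002,0,0,0,0,0],[0.002,0,0,0,0,0],[0.002,0,0,0,0,0],[0.002,0,0,0,0,0]]

```text
clock: 4.17
position: [0.5317, -0.015, 0.3066]
tool_rot: [0.005, 1.0, 0.0, 0.0]
force: [-1.3, 0.2, 1.2]
grip_width: 0.504
gripper_force: 0.4
```

```bash
cat > b.py <<'E'
from h import *
s=arm.state(); print(s['force'],s['position'])
im,d,W,*_=cap('scene','bx.png')
m=np.zeros((400,640),bool); m[150:290,270:360]=1
Wc=W.copy(); Wc[~m]=np.nan
c=(Wc[...,:2]-[0.5715,-0.017])@np.array([[1,.011],[-.011,1]]).T*1000
h=(Wc[...,2]-.035)*1000
for x in range(-90,170,8):
    k=(abs(c[...,0]-x)<4)&(abs(c[...,1])<24)&(h<115)
    if k.sum()>5: print(x,k.sum(),np.percentile(h[k],[5,50,95]).round(1))
E
python3 b.py
```

```text
[-1.29882677  0.24702849  1.15928785] [ 0.53169356 -0.01500412  0.30664959]
-90 107 [34.3 43.6 51.8]
-26 21 [106.8 110.2 112.4]
-18 84 [108.  109.8 111.6]
-10 83 [106.7 108.7 110.6]
-2 114 [  5.6 106.7 109.1]
6 373 [  5.1  40.4 107. ]
14 370 [  5.1  83.7 105.7]
22 69 [ 3.8  5.9 10.1]
30 66 [ 4.2  6.3 10.2]
38 72 [ 4.   6.1 10.1]
46 67 [ 3.7  5.7 10.2]
54 73 [3.9 5.7 9.5]
62 77 [ 3.9  6.  10. ]
70 75 [ 4.2  5.9 10.1]
78 73 [ 4.4  6.3 10.4]
86 42 [ 4.2  6.2 10.8]
110 23 [41.3 51.  52.4]
118 90 [49.8 51.7 53. ]
126 84 [49.8 51.8 53.2]
134 106 [23.2 51.6 54. ]
142 177 [30.6 50.1 53.1]
150 112 [30.1 32.6 52. ]
158 120 [-36.2  30.5  40.1]
166 107 [-36.4 -33.8  50.9]
```

>>> step_arm:
  rows:
    - [[0.002,0,0,0,0,0],[0.002,0,0,0,0,0],[0.002,0,0,0,0,0],[0.002,0,0,0,0,0],[0.002,0,0,0,0,0],[0.002,0,0,0,0,0],[0.002,0,0,0,0,0],[0.002,0,0,0,0,0],[0.002,0,0,0,0,0],[0.002,0,0,0,0,0]]

```text
clock: 5.05
position: [0.5517, -0.015, 0.3066]
tool_rot: [0.005, 1.0, -0.0, 0.0]
force: [0.1, -0.3, 0.1]
grip_width: 0.503
gripper_force: 0.0
```

```bash
python3 b.py
```

```text
[ 0.10822124 -0.27277286  0.07253419] [ 0.55169067 -0.01500623  0.30660928]
-90 233 [ 5.6 29.2 50.8]
-82 17 [4.4 6.2 8.4]
-18 8 [ 91.1 101.9 113.3]
-10 12 [ 98.1 105.4 113.9]
-2 29 [ 3.8  5.8 10.1]
6 184 [  5.   24.3 113.6]
14 196 [  4.3 106.6 111.6]
22 213 [  4.7 102.1 108. ]
30 207 [  4.7  78.1 103.8]
38 210 [  4.8  93.3 100.3]
46 72 [3.7 6.  8.9]
54 70 [ 3.8  5.8 11.7]
62 74 [4.2 6.1 9.6]
70 76 [ 4.4  6.  10.1]
78 76 [4.  6.  9.1]
86 41 [ 4.3  6.3 10.9]
102 7 [39.4 40.4 41. ]
110 18 [40.8 51.3 53.3]
118 94 [50.1 51.6 53. ]
126 84 [49.8 51.8 53.2]
134 102 [23.5 51.5 54.1]
142 175 [30.4 50.5 53.4]
150 117 [30.1 32.7 52.3]
158 119 [-36.3  29.7  39.9]
166 102 [-35.9 -34.   51.3]
```

It's past the balance point and falling, so I hold here.

>>> step_arm:
  rows:
    - [[0,0,0,0,0,0],[0,0,0.004,0,0,0],[0,0,0.008,0,0,0],[0,0,0.008,0,0,0],[0,0,0,0,0,0],[0,0,0,0,0,0]]

```text
clock: 5.6
position: [0.5516, -0.015, 0.3281]
tool_rot: [0.005, 1.0, -0.0, 0.001]
force: [-0.2, -0.5, -0.3]
grip_width: 0.502
gripper_force: 0.0
```

```bash
python3 b.py; python3 -c "
import cv2;im=cv2.imread('pics/bx.png');cv2.imwrite('pics/bc.png',cv2.resize(im[100:300,200:480],None,fx=2.6,fy=2.6))"
```

```text
[-0.2056611  -0.45297924 -0.27746813] [ 0.55159597 -0.01500552  0.3280639 ]
-90 253 [ 5.6 27.2 50.8]
-82 56 [4.1 5.9 8.3]
-74 51 [4.1 5.9 8. ]
-66 54 [4.  6.2 7.9]
-58 63 [3.7 6.  8. ]
-50 11 [5.  6.1 7.6]
-18 42 [46.7 48.4 50.9]
-10 52 [49.1 51.1 52.7]
-2 46 [52.  53.9 55.3]
6 54 [55.1 56.6 58.5]
14 53 [57.6 59.4 61.4]
22 57 [60.4 62.2 63.2]
30 59 [62.1 64.4 66.1]
38 60 [65.1 66.5 68. ]
46 65 [67.5 69.  70.5]
54 57 [69.6 71.  73.4]
62 74 [ 4.6 73.9 76.1]
70 162 [ 5.  73.9 77.5]
78 319 [ 5.  57.  72.4]
86 129 [ 5.2 41.9 51. ]
102 6 [39.6 40.2 41. ]
110 19 [41.5 51.3 52.1]
118 88 [50.1 51.7 53.4]
126 88 [49.9 51.8 53.7]
134 105 [22.7 51.5 54.2]
142 172 [30.4 50.2 52.9]
150 110 [30.4 33.2 52.8]
158 126 [-35.5  30.6  39. ]
166 105 [-35.9 -33.6  50.9]
```

View pics/bc.png

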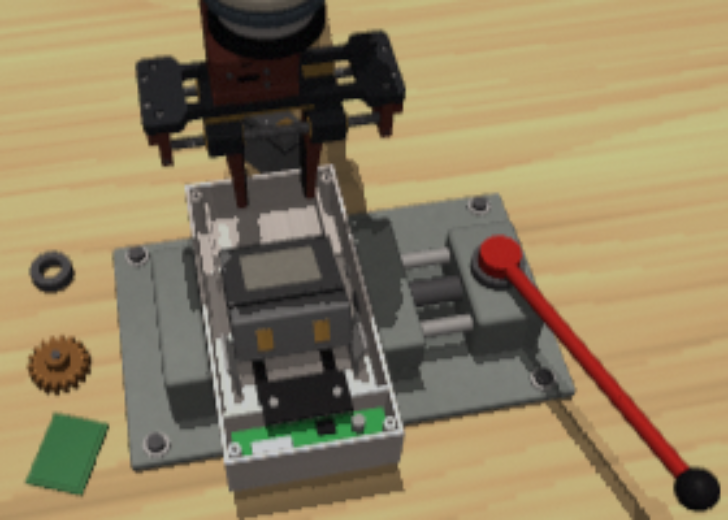

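It has stuck on the leaves at about 17°, with the free end at chassis x 75, z 76 (crop (290,330)). I'll move over the free end and press down.

>>> step_arm:
  rows:
    - [[0.017,-0.001,0.002,0,0,0],[0.017,-0.001,0,0,0,0],[0.017,0,0,0,0,0],[0.017,0,0,0,0,0],[0.017,0,0,0,0,0],[0,0,-0.012,0,0,0],[0,0,-0.012,0,0,0],[0,0,-0.008,0,0,0],[0,0,-0.002,0,0,0],[0,0,0,0,0,0]]

```text
clock: 6.48
position: [0.6356, -0.017, 0.2931]
tool_rot: [0.005, 1.0, 0.0, -0.001]
force: [-0.5, -0.7, 0.6]
grip_width: 0.504
gripper_force: 0.0
```

>>> step_arm:
  rows:
    - [[0,0,-0.001,0,0,0],[0,0,-0.001,0,0,0],[0,0,-0.001,0,0,0],[0,0,-0.001,0,0,0],[0,0,-0.001,0,0,0]]

```text
clock: 6.9
position: [0.6366, -0.017, 0.2904]
tool_rot: [0.005, 1.0, -0.0, 0.001]
force: [0.4, 0.3, 2.1]
grip_width: 0.499
gripper_force: 1.2
```

>>> step_arm:
  rows:
    - [[0,0,-0.001,0,0,0],[0,0,-0.001,0,0,0],[0,0,-0.001,0,0,0]]

```text
clock: 7.15
position: [0.6366, -0.017, 0.2872]
tool_rot: [0.005, 1.0, -0.0, 0.001]
force: [1.7, -0.9, 3.4]
grip_width: 0.499
gripper_force: 1.4
```

>>> step_arm:
  rows:
    - [[0,0,-0.001,0,0,0],[0,0,-0.001,0,0,0],[0,0,-0.001,0,0,0],[0,0,-0.001,0,0,0]]

```text
clock: 7.48
position: [0.6365, -0.017, 0.2826]
tool_rot: [0.005, 1.0, -0.0, 0.0]
force: [1.7, 0.9, 3.0]
grip_width: 0.505
gripper_force: 1.3
```

>>> step_arm:
  rows:
    - [[0,0,-0.001,0,0,0],[0,0,-0.001,0,0,0],[0,0,-0.001,0,0,0],[0,0,-0.001,0,0,0],[0,0,-0.001,0,0,0]]

```text
clock: 7.9
position: [0.6364, -0.017, 0.2775]
tool_rot: [0.005, 1.0, -0.0, -0.0]
force: [-0.1, -0.8, 2.6]
grip_width: 0.5
gripper_force: 1.3
```

>>> step_arm:
  rows:
    - [[0,0,-0.001,0,0,0],[0,0,-0.001,0,0,0],[0,0,-0.001,0,0,0],[0,0,-0.001,0,0,0]]

```text
clock: 8.23
position: [0.6365, -0.017, 0.2736]
tool_rot: [0.005, 1.0, 0.0, 0.0]
force: [2.1, 0.3, 2.3]
grip_width: 0.494
gripper_force: 1.4
```

Roughly 4 mm to go, so I take smaller steps.

>>> step_arm:
  rows:
    - [[0,0,-0.001,0,0,0],[0,0,-0.001,0,0,0],[0,0,-0.001,0,0,0]]

```text
clock: 8.48
position: [0.6365, -0.017, 0.2706]
tool_rot: [0.005, 1.0, -0.0, 0.0]
force: [1.6, 0.4, 3.0]
grip_width: 0.499
gripper_force: 1.5
```

>>> step_arm:
  rows:
    - [[0,0,-0.0008,0,0,0],[0,0,-0.0008,0,0,0]]

```text
clock: 8.65
position: [0.6365, -0.017, 0.2693]
tool_rot: [0.005, 1.0, -0.0, 0.0]
force: [-0.3, -0.2, 7.3]
grip_width: 0.498
gripper_force: 3.7
```

>>> step_arm:
  rows:
    - [[0,0,-0.0004,0,0,0]]

```text
clock: 8.73
position: [0.6365, -0.017, 0.2693]
tool_rot: [0.005, 1.0, -0.0, 0.0]
force: [-0.4, -0.2, 7.5]
grip_width: 0.504
gripper_force: 3.6
```

```bash
python3 b.py | sed -n 1,20p
```

```text
[-0.4175405  -0.20888435  7.46692171] [ 0.6364786  -0.01699974  0.26934391]
6 14 [51.7 52.8 53.8]
14 58 [51.5 53.2 55. ]
22 8 [53.6 54.2 55.2]
30 28 [50.7 52.8 54.3]
38 65 [51.1 53.2 54.9]
46 69 [50.5 52.6 54.5]
54 78 [50.6 53.  80.8]
62 71 [50.7 52.6 67.7]
70 92 [50.5 52.9 94.4]
78 382 [ 5.1 37.5 84.2]
86 41 [ 4.3  5.9 29.6]
110 22 [41.8 51.1 52.2]
118 88 [49.9 51.5 53.5]
126 89 [50.  51.9 53.5]
134 104 [24.  51.6 53.6]
142 178 [30.7 50.3 52.9]
150 111 [30.1 33.2 51.8]
158 122 [-36.2  30.4  40.3]
166 108 [-36.1 -33.5  50.9]
```

>>> step_arm:
  rows:
    - [[0,0,-0.0005,0,0,0],[0,0,-0.0004,0,0,0]]

```text
clock: 8.95
position: [0.6364, -0.017, 0.2694]
tool_rot: [0.005, 1.0, -0.0, 0.001]
force: [-1.1, 0.8, 10.3]
grip_width: 0.499
gripper_force: 5.1
```

>>> step_arm:
  rows:
    - [[0,0,0.01,0,0,0],[0,0,0.02,0,0,0],[-0.023,0,0.005,0,0,0],[-0.024,0,0,0,0,0],[-0.024,0,0,0,0,0],[-0.024,0.001,0,0,0,0],[-0.022,0,0,0,0,0],[0,0,0,0,0,0]]

```text
clock: 9.62
position: [0.5167, -0.0159, 0.3023]
tool_rot: [0.005, 1.0, 0.0, -0.002]
force: [-0.0, -0.4, 0.5]
grip_width: 0.5
gripper_force: 0.0
```

```bash
python3 b.py | sed -n 1,22p; python3 -c "
from h import *
im,d,W,*_=cap('wrist','w1.png')"
```

```text
[-0.03872407 -0.41280456  0.49179896] [ 0.5167439  -0.01586371  0.30225769]
-90 287 [ 5.7 28.  50.7]
-82 54 [4.  6.2 7.5]
-74 59 [4.3 5.8 7.6]
-66 50 [3.7 5.6 7.2]
-58 65 [  4.6   6.4 100.3]
-50 12 [  7.   92.6 107.2]
-42 12 [ 90.3 106.4 112.9]
-18 36 [51.6 52.3 53.5]
-10 69 [50.9 52.7 54.7]
-2 58 [50.6 53.  54.7]
6 72 [51.  53.4 55.3]
14 73 [51.  52.9 54.6]
22 72 [51.6 53.2 55.1]
30 69 [51.6 53.1 54.9]
38 80 [51.3 53.1 54.9]
46 78 [51.2 52.8 54.9]
54 82 [50.7 52.6 54.5]
62 69 [50.3 52.4 54. ]
70 83 [51.2 52.7 54.6]
78 342 [ 4.9 34.2 53.3]
86 42 [ 4.4  6.  23.7]
```

View pics/w1.png

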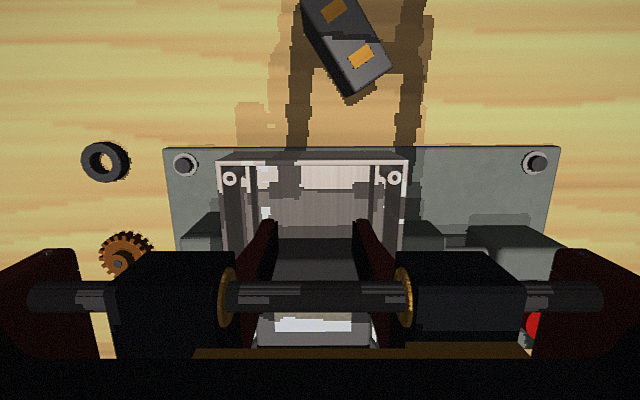

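The battery lies flat and central, with its foot near chassis x -20. In the wrist view the fingers (about (260,240) and (375,240)) hang clear in the foot well. I'll lower them and push forward.

>>> step_arm:
  rows:
    - [[0,0,-0.02,0,0,0],[0,0,-0.02,0,0,0],[0,0,-0.015,0,0,0],[0,0,-0.006,0,0,0],[0.008,0,0,0,0,0],[0.006,0,0,0,0,0],[0.003,0,0,0,0,0],[0,0,0,0,0,0]]

```text
clock: 10.38
position: [0.5378, -0.0161, 0.243]
tool_rot: [0.005, 1.0, -0.0, 0.001]
force: [-0.3, 0.0, -0.1]
grip_width: 0.499
gripper_force: 0.0
```

>>> step_arm:
  rows:
    - [[0.001,0,0,0,0,0],[0.001,0,0,0,0,0],[0.001,0,0,0,0,0],[0.001,0,0,0,0,0],[0.001,0,0,0,0,0],[0.001,0,0,0,0,0]]

```text
clock: 10.88
position: [0.542, -0.0159, 0.2417]
tool_rot: [0.005, 1.0, 0.0, -0.001]
force: [-5.7, 0.3, 2.8]
grip_width: 0.502
gripper_force: 2.6
```

>>> step_arm:
  rows:
    - [[0.001,0,0,0,0,0],[0.001,0,0,0,0,0],[0.001,0,0,0,0,0],[0.001,0,0,0,0,0],[0.001,0,0,0,0,0]]

```text
clock: 11.3
position: [0.547, -0.0159, 0.2417]
tool_rot: [0.005, 1.0, 0.0, -0.001]
force: [-6.1, 0.2, 1.7]
grip_width: 0.497
gripper_force: 2.6
```

Sliding steadily at about 6 N.

>>> step_arm:
  rows:
    - [[0.001,0,0,0,0,0],[0.001,0,0,0,0,0],[0.001,0,0,0,0,0],[0.001,0,0,0,0,0],[0.001,0,0,0,0,0],[0.001,0,0,0,0,0],[0.001,0,0,0,0,0]]

```text
clock: 11.88
position: [0.554, -0.0159, 0.2417]
tool_rot: [0.005, 1.0, 0.0, -0.001]
force: [-5.2, 0.1, 2.4]
grip_width: 0.502
gripper_force: 2.5
```

```bash
python3 b.py | sed -n 1,40p
```

```text
[-5.16193256  0.09207424  2.43265448] [ 0.5540127  -0.015945    0.24168607]
-90 63 [ 7.  14.1 21. ]
-74 44 [3.7 5.7 8.3]
-66 45 [3.7 5.5 8.2]
-58 47 [4.4 6.  7.2]
-50 48 [3.6 6.2 8.7]
-42 44 [4.1 5.6 7.5]
-26 9 [42.  58.  68.7]
-18 6 [40.2 58.6 82.5]
-10 34 [50.  67.  97.9]
-2 57 [51.  52.8 56.7]
6 69 [51.4 52.9 54.6]
14 70 [51.5 53.2 55.5]
22 72 [51.4 53.2 54.9]
30 69 [51.4 52.9 54.8]
38 78 [51.2 53.  54.7]
46 75 [51.5 53.7 55.1]
54 77 [50.9 53.2 55. ]
62 84 [50.7 52.9 55. ]
70 84 [50.3 52.3 54.2]
78 72 [50.7 52.7 54.7]
86 84 [50.6 52.8 54.7]
94 238 [22.3 40.4 53.3]
102 6 [39.7 40.2 41.1]
110 23 [41.5 51.  52. ]
118 84 [50.  51.6 53.6]
126 94 [49.7 51.9 53.5]
134 102 [22.7 51.6 53.9]
142 179 [30.5 50.1 53.1]
150 110 [30.3 32.6 51.2]
158 117 [-35.7  29.7  39.1]
166 109 [-36.4 -33.8  51. ]
```

>>> step_arm:
  rows:
    - [[0.001,0,0,0,0,0],[0.001,0,0,0,0,0],[0.001,0,0,0,0,0]]

```text
clock: 12.18
position: [0.5572, -0.016, 0.2417]
tool_rot: [0.005, 1.0, 0.0, -0.001]
force: [-6.1, 0.2, 2.3]
grip_width: 0.5
gripper_force: 2.4
```

>>> step_arm:
  rows:
    - [[0.0008,0,0,0,0,0],[0.0008,0,0,0,0,0]]

```text
clock: 12.35
position: [0.559, -0.016, 0.2417]
tool_rot: [0.005, 1.0, 0.0, -0.0]
force: [-5.1, -0.2, 2.2]
grip_width: 0.501
gripper_force: 2.4
```

>>> step_arm:
  rows:
    - [[0.0008,0,0,0,0,0],[0.0008,0,0,0,0,0]]

```text
clock: 12.52
position: [0.5607, -0.016, 0.2417]
tool_rot: [0.005, 1.0, 0.0, -0.0]
force: [-5.2, 0.3, 1.8]
grip_width: 0.501
gripper_force: 2.4
```

>>> step_arm:
  rows:
    - [[0.0008,0,0,0,0,0],[0.0008,0,0,0,0,0]]

```text
clock: 12.68
position: [0.5623, -0.016, 0.2417]
tool_rot: [0.005, 1.0, -0.0, -0.0]
force: [-3.9, 0.7, 1.3]
grip_width: 0.5
gripper_force: 2.4
```

>>> step_arm:
  rows:
    - [[0.0008,0,0,0,0,0],[0.0008,0,0,0,0,0]]

```text
clock: 12.85
position: [0.5639, -0.016, 0.2417]
tool_rot: [0.005, 1.0, -0.0, -0.0]
force: [-5.2, 0.4, 1.5]
grip_width: 0.498
gripper_force: 2.4
```

>>> step_arm:
  rows:
    - [[0.0008,0,0,0,0,0],[0.0008,0,0,0,0,0]]

```text
clock: 13.02
position: [0.5654, -0.016, 0.2417]
tool_rot: [0.005, 1.0, 0.0, -0.0]
force: [-5.9, 0.6, 2.6]
grip_width: 0.499
gripper_force: 3.2
```

Pad force 2.4 → 3.2: the contacts may be starting to yield.

>>> step_arm:
  rows:
    - [[0.0006,0,0,0,0,0],[0.0006,0,0,0,0,0]]

```text
clock: 13.18
position: [0.5665, -0.016, 0.2417]
tool_rot: [0.005, 1.0, -0.0, -0.001]
force: [-6.6, -0.1, 2.6]
grip_width: 0.499
gripper_force: 3.5
```

>>> step_arm:
  rows:
    - [[0.0004,0,0,0,0,0],[0.0004,0,0,0,0,0]]

```text
clock: 13.35
position: [0.5672, -0.016, 0.2416]
tool_rot: [0.005, 1.0, -0.0, -0.001]
force: [-7.8, -0.1, 2.7]
grip_width: 0.497
gripper_force: 3.7
```

>>> step_arm:
  rows:
    - [[0.0004,0,0,0,0,0],[0.0004,0,0,0,0,0]]

```text
clock: 13.52
position: [0.5677, -0.016, 0.2417]
tool_rot: [0.005, 1.0, -0.0, -0.001]
force: [-11.5, 0.3, 4.9]
grip_width: 0.5
gripper_force: 5.5
```

>>> step_arm:
  rows:
    - [[0.0004,0,0,0,0,0],[0,0,0,0,0,0]]

```text
clock: 13.68
position: [0.5679, -0.0161, 0.2417]
tool_rot: [0.005, 1.0, -0.0, -0.002]
force: [-11.8, 0.4, 5.5]
grip_width: 0.494
gripper_force: 5.8
```

>>> step_arm:
  rows:
    - [[0.0005,0,0,0,0,0],[0,0,0,0,0,0]]

```text
clock: 13.85
position: [0.5681, -0.0161, 0.2417]
tool_rot: [0.005, 1.0, -0.0, -0.002]
force: [-13.0, -0.3, 5.0]
grip_width: 0.505
gripper_force: 6.8
```

Solid: the contacts are bottomed out at about 13 N. I'll back off gently and lift clear.

>>> step_arm:
  rows:
    - [[-0.001,0,0,0,0,0],[-0.002,0,0,0,0,0],[-0.005,0,0,0,0,0],[-0.01,0,0,0,0,0],[-0.01,0,0,0,0,0],[0,0,0.02,0,0,0],[0,0,0.03,0,0,0],[0,0,0.035,0,0,0],[0,0,0.035,0,0,0],[-0.02,0,0.03,0,0,0],[-0.03,0,0,0,0,0],[0,0,0,0,0,0]]

```text
clock: 14.85
position: [0.4886, -0.0159, 0.3952]
tool_rot: [0.005, 1.0, -0.0, 0.003]
force: [-0.4, 0.6, 0.2]
grip_width: 0.502
gripper_force: 0.0
```

```bash
python3 b.py | sed -n 1,40p; python3 -c "
import cv2;im=cv2.imread('pics/bx.png');cv2.imwrite('pics/bd.png',cv2.resize(im[100:300,200:480],None,fx=2.6,fy=2.6))"
```

```text
[-0.38321644  0.55388867  0.23022568] [ 0.48864521 -0.01590999  0.39516397]
-90 304 [ 5.8 29.5 50.5]
-82 51 [4.2 5.6 7.8]
-74 56 [3.7 5.9 7.5]
-66 62 [3.9 6.  7.6]
-58 53 [3.9 5.9 7.9]
-50 57 [3.7 5.9 8.3]
-42 60 [4.1 5.6 7.4]
-34 60 [3.9 6.  8.2]
-26 38 [4.1 6.1 7.8]
6 14 [50.3 51.6 53. ]
14 66 [51.1 52.8 54.9]
22 72 [51.  52.9 54.6]
30 72 [51.3 52.8 54.8]
38 69 [51.4 53.3 55.1]
46 84 [51.3 53.  55.2]
54 77 [51.1 53.2 55.3]
62 79 [51.4 52.9 55.2]
70 80 [51.  52.9 54.8]
78 81 [50.7 52.7 54. ]
86 80 [50.2 52.2 54.1]
94 82 [51.  52.8 54. ]
102 94 [50.4 52.6 54.4]
110 86 [43.2 49.5 53. ]
118 92 [50.2 51.6 53.6]
126 86 [49.8 51.7 53.7]
134 107 [24.  51.5 53.2]
142 169 [30.3 50.  53.2]
150 116 [30.2 32.7 52. ]
158 121 [-35.9  30.1  40.3]
166 108 [-35.5 -33.9  51.2]
```

View pics/bd.png

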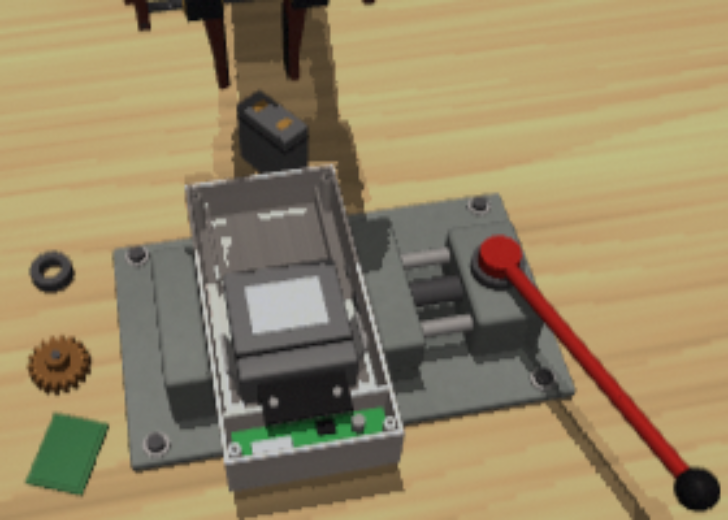

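The battery lies flat (crop (290,305)) and its terminal end is seated at the contact block (300,390). The lever and the loose parts haven't moved.

```bash
python3 -c "
from cell import arm; print(arm.job_done())"
```

```text
the job is handed in; nothing more can be done
None
```

The battery was tipped over, pressed flat on the rails and slid home until the contacts went solid at about 13 N, then released. The lever and loose parts were left alone, and the job was handed in at about 15 s.

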